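# Bed the whetstone in the sharpening holder, fine side up

## Task

The gouges need a final edge: take the two-colour whetstone out of the drying rack and bed it in the pocket of the wooden sharpening holder with its cream fine face up, flat and square and fully down on the pocket floor. It stands on its edge in the rack, so lay it over on the way (the V-cradle is there to rest it in while you change your hold), and set the brittle stone down under control: never let it drop or topple. Leave the green stone standing in the rack and everything else where it lies.

Things in the scene. Friction and masses are not known exactly. Their poses are not given: they have to be found in the camera images.
- stone: Two-colour whetstone, a plain block 180 x 28 x 60 mm, about 0.6 kg: one large face cream (fine), the other rust-red (coarse). It starts standing on a long edge in the rack. Origin: centre of that lower edge face. x along the 180 mm length; z along the 60 mm width, 0 to 60, up while in the rack; y through the thickness, -14 to +14 mm, out of the cream face.
- stone_fine (a point): Centre of the stone's cream fine face (stone frame 0, +14, 30 mm); same axes as stone.
- stone_bed (a point): Centre of the stone's rust-red coarse face, which beds on the pocket floor (stone frame 0, -14, 30 mm); same axes as stone.
- spare: Second whetstone, plain dark green, same size and frame, standing in the rack's other slot (which slot holds which stone varies; 62 mm between their faces). Stays there.
- rack: Fixed drying rack: pale board 200 x 170 x 15 mm, origin centre of underside, x along its two slots, which are centred at y = -45 and +45 mm. A stone stands on the board between four dowels (12 mm diameter, tops 47 mm above the bench) at x = -60 and +60 mm, 1.5 mm off its faces; its middle is free for fingers.
- cradle: Fixed carver's V-cradle: base board 160 x 110 x 18 mm, origin centre of underside; two leather-lined V rests, 24 mm thick, at x = -66 and +66 mm, open between them (108 mm) down to the board. The V's bottom line runs along x, 75 mm up; both walls rise at 45 degrees, to +y and to -y, 45 mm up the slope.
- vee (a point): Middle of the V's bottom line: cradle frame 0, 0, 75 mm; same axes as cradle. The stone rests stably in the V with a large face on one wall, a long edge face on the other, and its long corner on this line.
- holder: Fixed sharpening holder: wooden block 225 x 100 x 30 mm, origin centre of underside, x along its length, with a rectangular pocket in its top. Both long sides are cut away over the middle 90 mm (x = -45 to +45) down to the bench and in to 27 mm from the centre line: finger notches.
- pocket (a point): Centre of the pocket floor, holder frame 0, 0, 20 mm; same axes as holder. The pocket is 183 x 63 mm (1.5 mm play all round the stone) and 10 mm deep, square edged without lead-in; a seated stone stands 18 mm proud.
- gouge: Bystander: carving gouge lying on the bench, about 225 mm long, light wooden handle.
- chisel: Bystander: chisel lying on the bench, about 225 mm long, yellow handle.
- mallet: Bystander: white carver's mallet standing on its head, 72 mm diameter, 205 mm high.
- glue: Bystander: white jar with green cap, 64 mm diameter, 130 mm high.
- compound_bar: Bystander: green bar of honing compound, 80 x 35 x 25 mm.
- slip: Bystander: pale slip stone, 90 x 35 x 14 mm.
- square: Bystander: try square, pale wooden stock 100 mm, steel blade 150 mm, lying flat, 18 mm high.
There are look-alikes about, which are no part of the job. There is more than one size of the stone; the one meant has the size given above.

How it is judged:
By the outcome, as a careful person would: the job done as asked, in the order asked, and still so for the second after the job is handed in, with the robot touching nothing.
It also fails if it takes over 72 s, if anything falls off the work surface, if the arm or the gripper's body presses on something with over 40 N, if the wrist force passes 120 N, or if a joint passes its speed limit or range.

## Robot

A 6-joint arm with a two-finger parallel gripper is mounted at the origin on the work surface. World frame = base frame: x ahead of the robot, y to its left, z up, the work surface at z = 0. Lengths are in m, angles in rad, forces in N, time in s.
With the tool pointing down it reaches from about 0.35 to 0.975 m from the base axis. Payload 4.9 kg.
Tool frame: the origin (TCP) lies at the very end of the fingers, on their centre line; the grasp point (between the pads) lies 19 mm behind it; z points along the fingers, y is the line along which they close (so a half turn about z gives the same grasp; the last joint's range is limited). The gripper opens to 85 mm and grips with 20 to 120 N. Pads are 22 mm wide; open, the fingers measure 114 mm over their backs; the gripper's body (76 mm by 85 mm) begins 54 mm behind the grasp point. The pads swing forward as they close: fully open they stand 13 mm farther back than shut.
Start: joints at [1.168, 0.053, 1.613, -0, 1.476, -0.119], TCP at [0.175, 0.6, 0.231] pointing down, gripper open.
Joint ranges: [-3.01, 3.01], [-1.01, 2.22], [0.06, 2.58], [-1.02, 4.17], [0.09, 2.62], [-3.14, 3.14]. Speed limits (rad/s): [2.57, 2.57, 3.14, 3.14, 3.14, 3.14].

## Interface

Orientations are given as a rotation vector (axis times angle).
In Python, from station import ctrl gives the robot as it stands. The module is installed in compiled form; this text tells all that it offers.
- The arm moves only by the tool jog_arm, never from a script. Its argument "steps" is a list of rows, each an object with "delta_rot": the turn, a rotation vector about the tool's x, y, z in degrees, a list of three; "linear": the shift along the tool's x, y, z in m, a list of three; "grip": the finger opening in m, from 0 to 0.0854. In form: [{"delta_rot": [rx, ry, rz], "linear": [x, y, z], "grip": grip}, ...]. A call has 1 to 10 rows; each row shifts and turns the commanded pose from where the row before left it, along the tool's axes as they then stand; what a row does not reach is not made up. A row lasts 1/10 s, in which the tool goes at most 50 mm and 8.59 degrees, less where a joint would pass 70% of its speed; a pose out of reach is approached as far as the arm can. A call with a gripper value outside its range is refused whole. The fingers move at their own pace and stop on an object; "newtons" is the grip in N (left out, the last holds). Time passes only in rows, so rows that do not move let the fingers close. It gives the time, the measured TCP pose, the force, the opening and the grip force at its end, in the units of the state.
- ctrl.get_obs(): the state, without advancing time (a new reading comes with each control period).
- ctrl.get_image(name): name is "scene" or "top" or "wrist"; returns (picture, depth): 420x560x3 uint8, red, green, blue; 420x560 float32, m along the optical axis (not along the pixel's ray), 0 where there is no reading.
- ctrl.camera_info(name): a dict with "camera_matrix" (3x3 intrinsics, pixels), "R" (3x3) and "t" (3): a world point X has camera coordinates R X + t; the wrist camera has in their place "T_tool_cam" (4x4, takes a point from camera to tool coordinates, whose origin is the TCP and whose axes are the flange's). Camera axes: x right, y down, z forward; pixel columns grow to the right and rows downward; lengths in m; the calibration is good to about 2 mm. A picture is of the moment at which its call begins: read the wrist's pose just before it. camera_info takes no time and is no camera call.
- ctrl.finish_job(): hands the job in; it is judged then, once.
The state is a dict: "t": time; "q": joint angles; "dq": joint speeds; "effort": joint torques, N m; "tool_pos": TCP position; "tool_rot": TCP orientation; "contact_force": force on the tool from outside, world axes, zero at the start; "wrist_torque": the same for the moment, N m; "opening": finger opening in m; "grip_force": force on a finger pad.
Only numpy, scipy, OpenCV 4.12 (cv2) and the standard library are available. Lean on these libraries where they do the work, as an engineer would, in place of code of your own. Each camera call takes 0.05 s, during which the arm holds its last target. There are 200 camera calls.

## Working session

There is one attempt and no reset: what is moved stays moved. The work goes in short steps, Python scripts to look and compute and a tool call to move; the robot and the scene stay as the last step left them, time stands still between calls to the robot, and variables do not carry over. Pictures are saved under pics/ and viewed, at most 10 in all, crops included, and the job is handed in when it is done.

Besides the shell and the picture viewer there is one more tool, called after ">>>" in YAML: its name, and indented under it one key for each argument. jog_arm: Moves the arm, as the interface text tells. Its arguments: {"type":"object","properties":{"steps":{"type":"array"},"newtons":{"type":"number"}},"required":["steps"]}

```bash
mkdir -p pics; cat > h.py <<'E'
import numpy as np, cv2
from station import ctrl
from scipy.spatial.transform import Rotation as Ro
def grab(n):
    o=ctrl.get_obs(); im,d=ctrl.get_image(n); c=ctrl.camera_info(n)
    K=np.array(c["camera_matrix"])
    if n=="wrist":
        T=np.eye(4);T[:3,:3]=Ro.from_rotvec(o["tool_rot"]).as_matrix();T[:3,3]=o["tool_pos"]
        M=T@np.array(c["T_tool_cam"])
    else:
        R=np.array(c["R"]);t=np.array(c["t"]);M=np.eye(4);M[:3,:3]=R.T;M[:3,3]=-R.T@t
    v,u=np.mgrid[0:420,0:560]
    P=np.stack([(u-K[0,2])/K[0,0]*d,(v-K[1,2])/K[1,1]*d,d],-1)@M[:3,:3].T+M[:3,3]
    P[d==0]=np.nan
    return im,d,P
def save(n,im): cv2.imwrite(f"pics/{n}.png",im[...,::-1])
E
python3 - <<'E'
from h import *
for n in("top","scene"):
    im,d,P=grab(n);save(n,im);np.savez(n,im=im,P=P)
a=cv2.imread("pics/top.png");b=cv2.imread("pics/scene.png")
cv2.imwrite("pics/top2.png",cv2.resize(a,(800,600),interpolation=2));cv2.imwrite("pics/scene2.png",cv2.resize(b,(800,600),interpolation=2))
c=ctrl.camera_info("top");print(c, ctrl.camera_info("wrist")["T_tool_cam"]);print(ctrl.get_obs())
E
```

```text
{'camera_matrix': array([[544.36651637,   0.        , 275.94998017],
       [  0.        , 544.36651637, 202.79636483],
       [  0.        ,   0.        ,   1.        ]]), 'R': array([[-0.00298947, -0.99999474,  0.00126005],
       [-0.9807482 ,  0.0026859 , -0.19525819],
       [ 0.19525377, -0.00181951, -0.98075107]]), 't': array([0.05754264, 0.50025324, 1.7142858 ])} [[ 1.21477549e-03 -9.61472246e-01 -2.74899335e-01  7.02318869e-02]
 [ 9.99999237e-01  1.22924662e-03  1.19636707e-04  1.04529094e-05]
 [ 2.22891705e-04 -2.74899270e-01  9.61473006e-01 -1.41258498e-01]
 [ 0.00000000e+00  0.00000000e+00  0.00000000e+00  1.00000000e+00]]
{'t': 0.1, 'q': array([ 1.16798203e+00,  5.33279018e-02,  1.61414898e+00, -1.87852916e-05,
        1.47598309e+00, -1.18964390e-01]), 'dq': array([ 0.00124171, -0.00053728, -0.00232579, -0.00019964,  0.00065608,
        0.0004347 ]), 'effort': array([ 1.69858695e-04, -3.94905567e+01, -3.71361566e+01, -1.71165434e-04,
        4.01897763e-03, -1.59645123e-05]), 'tool_pos': array([0.17479714, 0.59947968, 0.23016758]), 'tool_rot': array([-4.44306518e-01, -3.10954586e+00,  2.84108402e-03]), 'contact_force': array([-0.30261617, -0.66356003, -0.30011615]), 'wrist_torque': array([ 0.03893733, -0.00088041, -0.0235887 ]), 'grip_force': 0.0, 'opening': 0.08528121377185721}
```

View pics/top2.png

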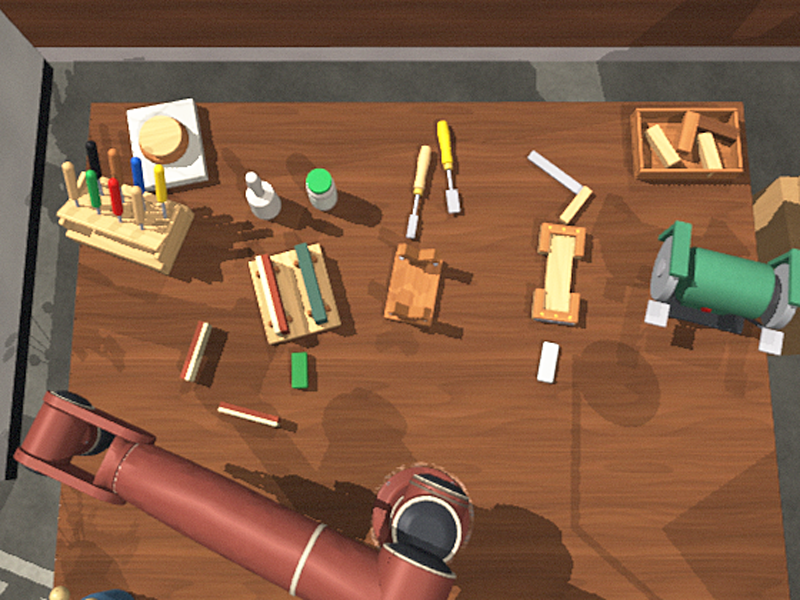

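View pics/scene2.png

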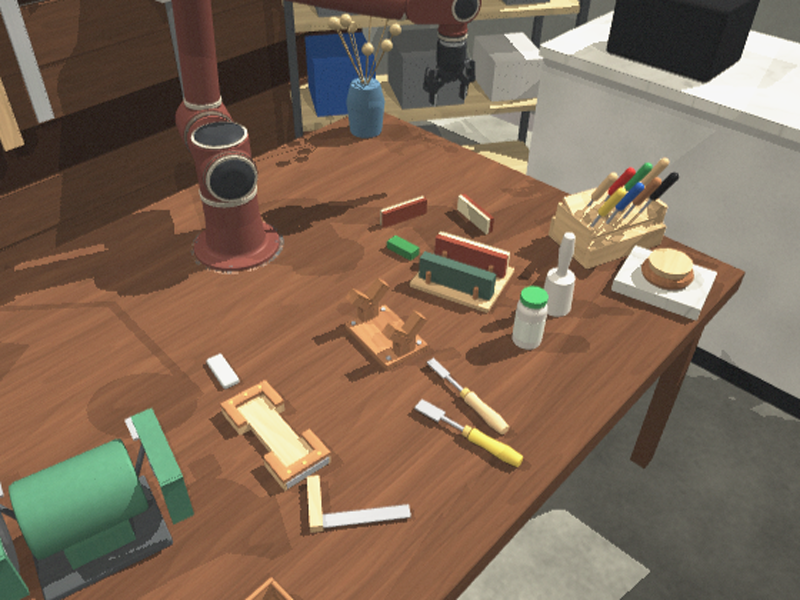

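Candidates (top view, 800×600): the two-colour stone in the rack at (270,293), and two more lying or standing on the bench at (196,351) and (248,414), both outside the rack. The dark green stone is at (311,283). The task's stone is the one in the rack. The cradle is at (413,287), the holder at (559,272). I'll check with a close crop and depth.

```bash
python3 - <<'E'
from h import *
z=np.load("top.npz");im=z["im"];P=z["P"]
c=cv2.resize(im[165:245,120:420],None,fx=2.66,fy=2.66,interpolation=cv2.INTER_CUBIC);
s=np.load("scene.npz")["im"]
c2=cv2.resize(s[150:250,235:375],None,fx=3.5,fy=3.5,interpolation=cv2.INTER_CUBIC)
o=np.zeros((600,800,3),np.uint8);o[:c.shape[0],:c.shape[1]]=c[:,:800];o[c.shape[0]+10:c.shape[0]+10+350,:490]=c2;save("crop",o)
def rect(name,u0,u1,v0,v1,z0,z1):
    q=P[v0:v1,u0:u1].reshape(-1,3);q=q[(q[:,2]>z0)&(q[:,2]<z1)]
    r=cv2.minAreaRect((q[:,:2]*1000).astype(np.float32));b=cv2.boxPoints(r)
    print(name,len(q),"zmed",np.round(np.median(q[:,2]),4),np.round(r[0],1),np.round(r[1],1),round(r[2],1),"mean",np.round(q[:,:2].mean(0)*1000,1))
k=.7
rect("stone top",175,205,170,240,.065,.085)
rect("spare top",205,230,165,230,.065,.085)
rect("rack brd",172,240,165,242,.008,.022)
rect("cradle brd",265,312,165,232,.01,.026)
rect("cradle rests",265,312,165,232,.07,.125)
rect("holder top",370,412,152,232,.025,.04)
rect("holder floor",370,412,152,232,.014,.0245)
rect("A",127,150,222,270,.01,.1);rect("B",150,200,280,300,.01,.1)
E
```

```text
stone top 495 zmed 0.0758 [491.2 333.5] [182.5  29.2] 16.0 mean [489.7 332.7]
spare top 492 zmed 0.0759 [515.4 247. ] [182.5  28.5] 15.6 mean [514.2 246.4]
rack brd 1734 zmed 0.0153 [509.9 290.7] [258.1 224.8] 0.7 mean [499.6 284.8]
cradle brd 1062 zmed 0.0185 [525.6  20.3] [223.5 144.3] 0.3 mean [516.3  14.2]
cradle rests 567 zmed 0.0937 [512.3  14.7] [ 98.8 160.6] 79.3 mean [509.6  14.8]
holder top 798 zmed 0.0299 [ 545.1 -322. ] [100.8 228.6] 82.5 mean [ 545.3 -321.6]
holder floor 860 zmed 0.0201 [ 557.  -318.6] [110.8 251.2] 82.7 mean [ 545.1 -322. ]
A 399 zmed 0.043 [362.5 505.9] [ 62.6 141.4] 83.9 mean [364.6 504.9]
B 302 zmed 0.0449 [225.3 381.4] [133.2  53.9] 89.8 mean [225.1 379.6]
```

View pics/crop.png

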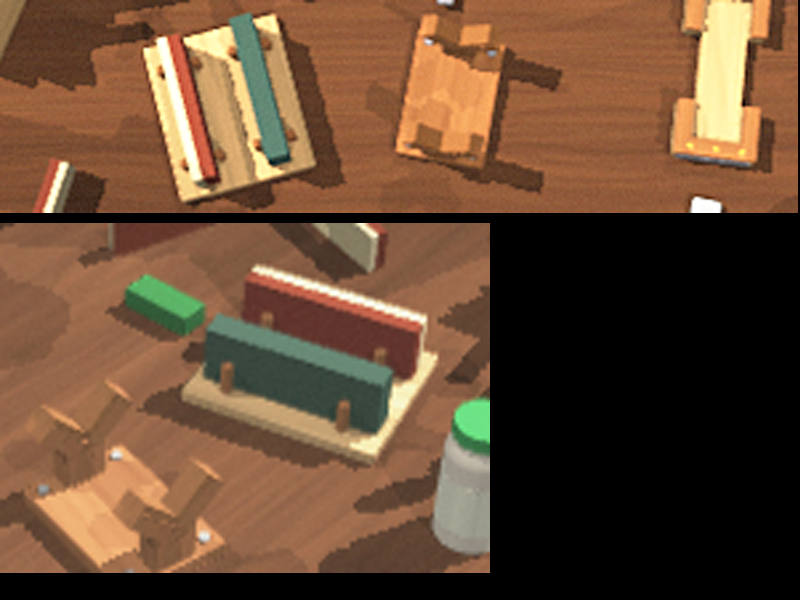

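The close crop confirms it. The rack stone has cream on its left (+Y) side and red facing the green stone, and measures 182×29 at z=0.076. It lies at (0.491,0.333) with its x axis at 16°. The cradle is at about (0.512,0.015) at −10.7°, the holder at (0.545,−0.322) at −7.4°.

```bash
cat >> h.py <<'E'
def toolR(yaw,tilt=0,flip=False):
    """tool y = perpendicular (yaw+90) axis for grip, tilt(deg) about stone axis direction yaw; tool x = -stone x"""
    a=np.deg2rad(yaw); sx=np.array([np.cos(a),np.sin(a),0]);
    z=np.array([0,0,-1.]);x=-sx;y=np.cross(z,x)
    return Ro.from_rotvec(sx*np.deg2rad(tilt))*Ro.from_matrix(np.stack([x,y,z],1))
def plan(p,R,n,p0=None,R0=None):
    o=ctrl.get_obs();R0=R0 or Ro.from_rotvec(o["tool_rot"]);p0=o["tool_pos"] if p0 is None else np.array(p0)
    dr=(R0.inv()*R).as_rotvec()/n;dp=(np.array(p)-p0)/n
    print("per row rot",np.round(np.rad2deg(dr),2))
    L=[np.round((R0*Ro.from_rotvec(dr*i)).inv().apply(dp),4) for i in range(n)]
    for l in L: print(l.tolist(),end=" ")
    print("\n step mm",np.linalg.norm(dp)*1000)
E
python3 - <<'E'
from h import *
plan([.491,.333,.23],toolR(16),10)
E
```

```text
per row rot [-0.01 -0.   -3.23]
[-0.0378, -0.0167, 0.0] [-0.0368, -0.0188, 0.0] [-0.0357, -0.0209, 0.0] [-0.0345, -0.0228, 0.0] [-0.0331, -0.0248, 0.0] [-0.0317, -0.0266, 0.0] [-0.0301, -0.0283, 0.0] [-0.0285, -0.03, 0.0] [-0.0268, -0.0315, 0.0] [-0.0249, -0.033, 0.0] 
 step mm 41.3516261972071
```

>>> jog_arm:
  steps:
    - {"delta_rot":[0,0,-3.23],"linear":[-0.0378,-0.0167,0],"grip":0.05}
    - {"delta_rot":[0,0,-3.23],"linear":[-0.0368,-0.0188,0],"grip":0.05}
    - {"delta_rot":[0,0,-3.23],"linear":[-0.0357,-0.0209,0],"grip":0.05}
    - {"delta_rot":[0,0,-3.23],"linear":[-0.0345,-0.0228,0],"grip":0.05}
    - {"delta_rot":[0,0,-3.23],"linear":[-0.0331,-0.0248,0],"grip":0.05}
    - {"delta_rot":[0,0,-3.23],"linear":[-0.0317,-0.0266,0],"grip":0.05}
    - {"delta_rot":[0,0,-3.23],"linear":[-0.0301,-0.0283,0],"grip":0.05}
    - {"delta_rot":[0,0,-3.23],"linear":[-0.0285,-0.03,0],"grip":0.05}
    - {"delta_rot":[0,0,-3.23],"linear":[-0.0268,-0.0315,0],"grip":0.05}
    - {"delta_rot":[0,0,-3.23],"linear":[-0.0249,-0.033,0],"grip":0.05}

```text
t: 1.1
tool_pos: [0.4921, 0.3322, 0.2308]
tool_rot: [0.442, -3.11, 0.0]
contact_force: [0.5, 0.4, 0.0]
opening: 0.0498
grip_force: 0.0
```

```bash
python3 - <<'E'
from h import *
im,d,P=grab("wrist");save("w1",im);np.savez("w1",im=im,P=P)
o=ctrl.get_obs();print(o["q"],o["tool_pos"],o["opening"])
q=P.reshape(-1,3);m=(q[:,2]>.068)&(q[:,2]<.085)&(q[:,1]<.40)&(q[:,1]>.19)&(abs(q[:,0]-.49)<.13);q=q[m]
# separate by perpendicular coordinate
a=np.deg2rad(16);s=-np.sin(a)*(q[:,0]-.491)+np.cos(a)*(q[:,1]-.333)
for n,k in(("stone",s>-.04),("spare",s<-.04)):
    r=cv2.minAreaRect((q[k][:,:2]*1000).astype(np.float32));print(n,k.sum(),r,np.median(q[k][:,2]))
E
```

```text
[ 0.46145109 -0.01760231  1.68511528 -0.00448781  1.47334977 -1.3879588 ] [0.49626309 0.32824357 0.23068849] 0.05023866810137789
stone 6277 ((488.0787353515625, 332.1481018066406), (180.7894744873047, 28.038631439208984), 15.683441162109375) 0.07369195735500267
spare 6323 ((513.6091918945312, 245.97744750976562), (180.21665954589844, 29.014766693115234), 15.782777786254883) 0.07363067476794732
```

View pics/w1.png

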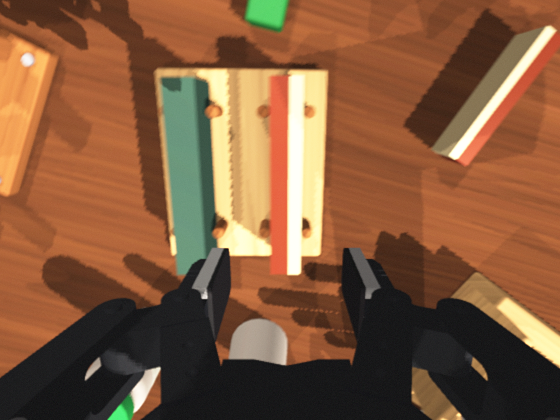

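Wrist view: the stone is at columns 270–303 (red at 280, cream at 296), between the fingers at columns 225 and 350. I'll let the arm settle, then descend.

>>> jog_arm:
  steps:
    - {"delta_rot":[0,0,0],"linear":[0,0,0],"grip":0.05}
    - {"delta_rot":[0,0,0],"linear":[0,0,0],"grip":0.05}
    - {"delta_rot":[0,0,0],"linear":[0,0,0],"grip":0.05}

```text
t: 1.45
tool_pos: [0.4903, 0.3344, 0.231]
tool_rot: [0.44, -3.11, -0.0]
contact_force: [-0.7, 0.5, -0.9]
opening: 0.0498
grip_force: 0.0
```

```bash
python3 - <<'E'
from h import *
im,d,P=grab("wrist")
o=ctrl.get_obs();print(o["tool_pos"],o["tool_rot"])
q=P.reshape(-1,3);m=(q[:,2]>.068)&(q[:,2]<.085)&(q[:,1]<.40)&(q[:,1]>.19)&(abs(q[:,0]-.49)<.13);q=q[m]
a=np.deg2rad(16);s=-np.sin(a)*(q[:,0]-.491)+np.cos(a)*(q[:,1]-.333);k=s>-.04
r=cv2.minAreaRect((q[k][:,:2]*1000).astype(np.float32));print(r,np.median(q[k][:,2]))
# cradle board/rests seen? no
plan([r[0][0]/1e3,r[0][1]/1e3,.033],toolR(r[2]),8)
E
```

```text
[0.49024044 0.33449953 0.23113274] [ 4.40678188e-01 -3.11009880e+00 -1.65595529e-04]
((488.3763122558594, 332.248291015625), (180.6374969482422, 28.089340209960938), 15.712881088256836) 0.0737024942639832
per row rot [ 0.   -0.    0.05]
[0.0003, -0.0002, 0.0248] [0.0003, -0.0002, 0.0248] [0.0003, -0.0002, 0.0248] [0.0003, -0.0002, 0.0248] [0.0003, -0.0002, 0.0248] [0.0003, -0.0002, 0.0248] [0.0003, -0.0002, 0.0248] [0.0003, -0.0002, 0.0248] 
 step mm 24.769287137068844
```

>>> jog_arm:
  steps:
    - {"delta_rot":[0,0,0.4],"linear":[0.001,-0.001,0.025],"grip":0.05}
    - {"delta_rot":[0,0,0],"linear":[0,0,0.035],"grip":0.05}
    - {"delta_rot":[0,0,0],"linear":[0,0,0.035],"grip":0.05}
    - {"delta_rot":[0,0,0],"linear":[0,0,0.035],"grip":0.05}
    - {"delta_rot":[0,0,0],"linear":[0,0,0.03],"grip":0.05}
    - {"delta_rot":[0,0,0],"linear":[0,0,0.025],"grip":0.05}
    - {"delta_rot":[0,0,0],"linear":[0,0,0.013],"grip":0.05}
    - {"delta_rot":[0,0,0],"linear":[0,0,0],"grip":0.05}
    - {"delta_rot":[0,0,0],"linear":[0,0,0],"grip":0.05}
    - {"delta_rot":[0,0,0],"linear":[0,0,0],"grip":0.045}

```text
t: 2.5
tool_pos: [0.4918, 0.3333, 0.0354]
tool_rot: [-0.427, 3.109, 0.002]
contact_force: [0.4, -0.1, 0.3]
opening: 0.0449
grip_force: 0.0
```

>>> jog_arm:
  steps:
    - {"delta_rot":[0,0,0],"linear":[0,0,0],"grip":0.035}
    - {"delta_rot":[0,0,0],"linear":[0,0,0],"grip":0.031}
    - {"delta_rot":[0,0,0],"linear":[0,0,0],"grip":0.028}
    - {"delta_rot":[0,0,0],"linear":[0,0,0],"grip":0.02}
    - {"delta_rot":[0,0,0],"linear":[0,0,0],"grip":0.02}
    - {"delta_rot":[0,0,0],"linear":[0,0,0],"grip":0.02}
  newtons: 60

```text
t: 3.1
tool_pos: [0.4911, 0.333, 0.0344]
tool_rot: [-0.427, 3.111, 0.002]
contact_force: [-1.4, 2.0, 5.4]
opening: 0.0274
grip_force: 60.5
```

>>> jog_arm:
  steps:
    - {"delta_rot":[0,0,0],"linear":[0,0,-0.01],"grip":0.02}
    - {"delta_rot":[0,0,0],"linear":[0,0,-0.02],"grip":0.02}
    - {"delta_rot":[0,0,0],"linear":[0,0,-0.03],"grip":0.02}
    - {"delta_rot":[0,0,0],"linear":[0,0,-0.04],"grip":0.02}
    - {"delta_rot":[0,0,0],"linear":[0,0,-0.04],"grip":0.02}
    - {"delta_rot":[0,0,0],"linear":[0,0,-0.04],"grip":0.02}
    - {"delta_rot":[0,0,0],"linear":[0,0,-0.03],"grip":0.02}
    - {"delta_rot":[0,0,0],"linear":[0,0,-0.01],"grip":0.02}

```text
t: 3.9
tool_pos: [0.4913, 0.3324, 0.2561]
tool_rot: [-0.427, 3.109, 0.001]
contact_force: [-0.5, 0.0, -5.7]
opening: 0.0273
grip_force: 60.4
```

```bash
python3 - <<'E'
from h import *
from scipy.optimize import least_squares
P=np.load("top.npz")["P"];q=P[160:235,260:315].reshape(-1,3);q=q[(q[:,2]>.06)&(q[:,2]<.112)]
def res(p,full=False):
    x0,y0,yaw,z0=p;a=yaw
    v=-(q[:,0]-x0)*np.sin(a)+(q[:,1]-y0)*np.cos(a);u=(q[:,0]-x0)*np.cos(a)+(q[:,1]-y0)*np.sin(a)
    e=(q[:,2]-z0-abs(v))/1.414
    return (u,v,e) if full else e
for z0 in(.075,):
    f=least_squares(lambda p:res([.511,p[0],p[1],p[2]]),[.015,np.deg2rad(-10.7),.075],loss="soft_l1",f_scale=.0015)
    u,v,e=res([.511,*f.x],True);i=abs(e)<.003
    print("y at x=.511",f.x[0],"yaw",np.rad2deg(f.x[1]),"z",f.x[2],"inl",i.sum(),len(e),"med",np.median(abs(e[i])), "u range",np.sort(u[i])[[3,-4]],"v",np.sort(v[i])[[3,-4]])
    ui=u[i];vi=v[i];print(sum(vi>0),sum(vi<0),np.percentile(ui[ui<0],[5,95]),np.percentile(ui[ui>0],[5,95]))
o=ctrl.get_obs();print(o["tool_pos"],o["q"],o["opening"],o["contact_force"])
E
```

```text
y at x=.511 0.014997039095345447 yaw -10.289187767573004 z 0.07074255000067839 inl 186 582 med 0.0012120733573349372 u range [-0.07786942  0.07858441] v [-0.03588718  0.03774395]
93 93 [-0.07775708 -0.05266907] [0.05501557 0.07828042]
[0.49130512 0.33235092 0.25606684] [ 4.69632588e-01 -3.82589333e-02  1.66312788e+00 -6.29207155e-04
  1.51316252e+00 -1.37389053e+00] 0.027335435555156388 [-0.50390978  0.04902841 -5.68490944]
```

```bash
python3 - <<'E'
from h import *
plan([.511,.011,.235],toolR(-10.3,45),10)
E
```

```text
per row rot [-4.42 -1.    2.47]
[0.0068, -0.0315, 0.0021] [0.0054, -0.0318, -0.0005] [0.004, -0.0319, -0.003] [0.0026, -0.0317, -0.0055] [0.0011, -0.0312, -0.008] [-0.0004, -0.0306, -0.0104] [-0.0019, -0.0296, -0.0127] [-0.0034, -0.0284, -0.0149] [-0.0048, -0.027, -0.0169] [-0.0063, -0.0254, -0.0188] 
 step mm 32.26423971668654
```

>>> jog_arm:
  steps:
    - {"delta_rot":[-4.42,-1.0,2.47],"linear":[0.0068,-0.0315,0.0021],"grip":0.02}
    - {"delta_rot":[-4.42,-1.0,2.47],"linear":[0.0054,-0.0318,-0.0005],"grip":0.02}
    - {"delta_rot":[-4.42,-1.0,2.47],"linear":[0.004,-0.0319,-0.003],"grip":0.02}
    - {"delta_rot":[-4.42,-1.0,2.47],"linear":[0.0026,-0.0317,-0.0055],"grip":0.02}
    - {"delta_rot":[-4.42,-1.0,2.47],"linear":[0.0011,-0.0312,-0.008],"grip":0.02}
    - {"delta_rot":[-4.42,-1.0,2.47],"linear":[-0.0004,-0.0306,-0.0104],"grip":0.02}
    - {"delta_rot":[-4.42,-1.0,2.47],"linear":[-0.0019,-0.0296,-0.0127],"grip":0.02}
    - {"delta_rot":[-4.42,-1.0,2.47],"linear":[-0.0034,-0.0284,-0.0149],"grip":0.02}
    - {"delta_rot":[-4.42,-1.0,2.47],"linear":[-0.0048,-0.027,-0.0169],"grip":0.02}
    - {"delta_rot":[-4.42,-1.0,2.47],"linear":[-0.0063,-0.0254,-0.0188],"grip":0.02}

```text
t: 4.9
tool_pos: [0.5085, 0.0094, 0.2293]
tool_rot: [0.265, 2.834, 1.174]
contact_force: [0.8, 0.1, -8.2]
opening: 0.0273
grip_force: 62.2
```

>>> jog_arm:
  steps:
    - {"delta_rot":[0,0,0],"linear":[0,0,0],"grip":0.02}
    - {"delta_rot":[0,0,0],"linear":[0,0,0],"grip":0.02}
    - {"delta_rot":[0,0,0],"linear":[0,0,0],"grip":0.02}

```text
t: 5.2
tool_pos: [0.5094, 0.0116, 0.231]
tool_rot: [0.259, 2.835, 1.172]
contact_force: [0.1, -0.0, -7.5]
opening: 0.0276
grip_force: 62.7
```

```bash
python3 - <<'E'
from h import *
im,d,P=grab("wrist");save("w2",im);np.savez("w2",im=im,P=P)
o=ctrl.get_obs();print(o["q"],o["tool_pos"],o["opening"],o["contact_force"])
print(np.rad2deg((toolR(-10.3,45).inv()*Ro.from_rotvec(o["tool_rot"])).as_rotvec()))
E
```

```text
[-0.51243188 -0.16373109  1.95904042  0.73077664  1.64162773 -1.9618215 ] [0.50960093 0.01196432 0.23162087] 0.02706947683873135 [ 0.22851988  0.14448866 -7.58572579]
[0.104942   0.23474025 0.15468405]
```

View pics/w2.png

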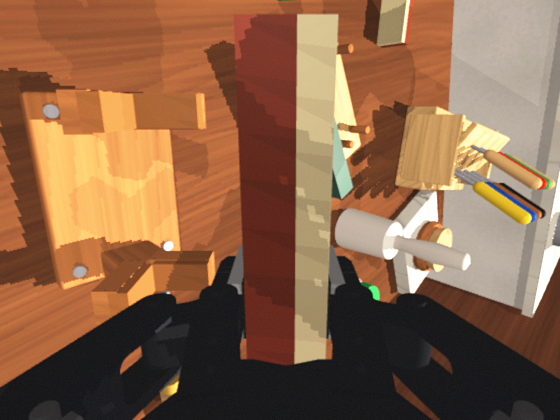

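Wrist view: the stone is held firmly (columns 235–338, red left, cream right). Both cradle rests are visible at left (rows 90–130 and 250–310). I'll fit the V from this cloud.

```bash
python3 - <<'E'
from h import *
from scipy.optimize import least_squares
P=np.load("w2.npz")["P"]
q=P.reshape(-1,3);A=np.deg2rad(-10.3);c=np.array([.511,.015])
U=(q[:,0]-c[0])*np.cos(A)+(q[:,1]-c[1])*np.sin(A);V=-(q[:,0]-c[0])*np.sin(A)+(q[:,1]-c[1])*np.cos(A)
k=(abs(U)<.09)&(abs(V)<.05)&(q[:,2]>.06)&(q[:,2]<.112);w=q[k]
def res(p,full=False):
    y0,a,z0=p
    v=-(w[:,0]-.511)*np.sin(a)+(w[:,1]-y0)*np.cos(a);u=(w[:,0]-.511)*np.cos(a)+(w[:,1]-y0)*np.sin(a);e=(w[:,2]-z0-abs(v))/1.414
    return (u,v,e) if full else e
f=least_squares(res,[.015,A,.075],loss="cauchy",f_scale=.001)
u,v,e=res(f.x,True);i=abs(e)<.003
print(f.x[0],np.rad2deg(f.x[1]),f.x[2],i.sum(),len(e),np.median(abs(e[i])))
ui=u[i];print(sum(v[i]>0),sum(v[i]<0),np.percentile(ui[ui<0],[3,97]),np.percentile(ui[ui>0],[3,97]))
# board top
b=q[(abs(U)<.08)&(abs(V)<.055)&(abs(q[:,2]-.018)<.006)];print("board z",np.median(b[:,2]))
# stone extents in tool frame
o=ctrl.get_obs();R=Ro.from_rotvec(o["tool_rot"]);t=R.inv().apply(q-o["tool_pos"])
s=t[(abs(t[:,1])<.03)&(t[:,2]<-.03)&(t[:,2]>-.055)&(abs(t[:,0])<.12)]
print("stone in tool: z",np.median(s[:,2]),cv2.minAreaRect((s[:,:2]*1000).astype(np.float32)))
E
```

```text
0.012603072699467376 -10.518425210801686 0.07321586386415299 5981 10274 0.00044000210905291106
3749 2232 [-0.07920166 -0.05672942] [0.05192589 0.07490266]
board z 0.016477751098365967
stone in tool: z -0.039587493368984976 ((37.37101745605469, -6.143543243408203), (58.749141693115234, 114.47417449951172), 78.27886199951172)
```

```bash
python3 - <<'E'
from h import *
plan([.5093,.0101,.106],toolR(-10.4,45),7)
E
```

```text
per row rot [-0.02 -0.04 -0.01]
[-0.0001, -0.0129, 0.0125] [-0.0001, -0.0129, 0.0125] [-0.0001, -0.0129, 0.0125] [-0.0001, -0.0129, 0.0125] [-0.0, -0.0129, 0.0125] [-0.0, -0.0129, 0.0125] [-0.0, -0.0129, 0.0125] 
 step mm 17.947865645115687
```

>>> jog_arm:
  steps:
    - {"delta_rot":[-0.1,-0.25,-0.1],"linear":[-0.0005,-0.0129,0.0125],"grip":0.02}
    - {"delta_rot":[0,0,0],"linear":[0,-0.0185,0.018],"grip":0.02}
    - {"delta_rot":[0,0,0],"linear":[0,-0.0185,0.018],"grip":0.02}
    - {"delta_rot":[0,0,0],"linear":[0,-0.016,0.0155],"grip":0.02}
    - {"delta_rot":[0,0,0],"linear":[0,-0.012,0.0115],"grip":0.02}
    - {"delta_rot":[0,0,0],"linear":[0,-0.008,0.0075],"grip":0.02}
    - {"delta_rot":[0,0,0],"linear":[0,-0.0045,0.0045],"grip":0.02}
    - {"delta_rot":[0,0,0],"linear":[0,0,0],"grip":0.02}
    - {"delta_rot":[0,0,0],"linear":[0,0,0],"grip":0.02}
    - {"delta_rot":[0,0,0],"linear":[0,0,0],"grip":0.02}

```text
t: 6.25
tool_pos: [0.5112, 0.0085, 0.1079]
tool_rot: [0.256, 2.826, 1.17]
contact_force: [-0.3, 0.5, -7.0]
opening: 0.0273
grip_force: 62.8
```

```bash
python3 - <<'E'
from h import *
o=ctrl.get_obs();print(o["tool_pos"],o["contact_force"])
plan([.5093,.0101,.0986],toolR(-10.4,45),6)
E
```

```text
[0.51115283 0.00853409 0.10787223] [-0.33253346  0.52217106 -7.00980923]
per row rot [0.   0.03 0.02]
[0.0004, -0.001, 0.0012] [0.0004, -0.001, 0.0012] [0.0004, -0.001, 0.0012] [0.0004, -0.001, 0.0012] [0.0004, -0.001, 0.0012] [0.0004, -0.001, 0.0012] 
 step mm 1.5973874502733678
```

>>> jog_arm:
  steps:
    - {"delta_rot":[0,0,0],"linear":[0,-0.001,0.0012],"grip":0.02}
    - {"delta_rot":[0,0,0],"linear":[0,-0.001,0.0012],"grip":0.02}
    - {"delta_rot":[0,0,0],"linear":[0,-0.001,0.0012],"grip":0.02}
    - {"delta_rot":[0,0,0],"linear":[0,-0.001,0.0012],"grip":0.02}
    - {"delta_rot":[0,0,0],"linear":[0,0,0],"grip":0.02}
    - {"delta_rot":[0,0,0],"linear":[0,0,0],"grip":0.02}

```text
t: 6.85
tool_pos: [0.5104, 0.0095, 0.1004]
tool_rot: [0.258, 2.827, 1.172]
contact_force: [-0.8, -0.4, -6.9]
opening: 0.0271
grip_force: 62.8
```

>>> jog_arm:
  steps:
    - {"delta_rot":[0,0,0],"linear":[0,-0.0008,0.0008],"grip":0.02}
    - {"delta_rot":[0,0,0],"linear":[0,0,0],"grip":0.02}
    - {"delta_rot":[0,0,0],"linear":[0,0,0],"grip":0.02}

```text
t: 7.15
tool_pos: [0.5104, 0.0095, 0.0994]
tool_rot: [0.258, 2.827, 1.172]
contact_force: [0.1, 0.6, -6.6]
opening: 0.0273
grip_force: 62.8
```

>>> jog_arm:
  steps:
    - {"delta_rot":[0,0,0],"linear":[0,-0.0007,0.0007],"grip":0.02}
    - {"delta_rot":[0,0,0],"linear":[0,0,0],"grip":0.02}
    - {"delta_rot":[0,0,0],"linear":[0,0,0],"grip":0.02}

```text
t: 7.45
tool_pos: [0.5107, 0.0093, 0.0988]
tool_rot: [0.257, 2.826, 1.172]
contact_force: [-1.9, -1.2, -3.9]
opening: 0.0274
grip_force: 63.3
```

>>> jog_arm:
  steps:
    - {"delta_rot":[0,0,0],"linear":[0,-0.0004,0.0004],"grip":0.02}
    - {"delta_rot":[0,0,0],"linear":[0,0,0],"grip":0.02}
    - {"delta_rot":[0,0,0],"linear":[0,0,0],"grip":0.02}

```text
t: 7.75
tool_pos: [0.5107, 0.0093, 0.0988]
tool_rot: [0.257, 2.826, 1.173]
contact_force: [-3.9, -2.9, 1.7]
opening: 0.0273
grip_force: 63.8
```

>>> jog_arm:
  steps:
    - {"delta_rot":[0,0,0],"linear":[0,-0.0008,0],"grip":0.02}
    - {"delta_rot":[0,0,0],"linear":[0,0,0],"grip":0.02}
    - {"delta_rot":[0,0,0],"linear":[0,0,0],"grip":0.02}

```text
t: 8.05
tool_pos: [0.5108, 0.0092, 0.0988]
tool_rot: [0.257, 2.825, 1.175]
contact_force: [-4.7, -0.7, 5.8]
opening: 0.0271
grip_force: 64.0
```

>>> jog_arm:
  steps:
    - {"delta_rot":[0,0,0],"linear":[0,-0.0006,0],"grip":0.02}
    - {"delta_rot":[0,0,0],"linear":[0,0,0],"grip":0.02}
    - {"delta_rot":[0,0,0],"linear":[0,0,0],"grip":0.02}

```text
t: 8.35
tool_pos: [0.5108, 0.0092, 0.0987]
tool_rot: [0.257, 2.824, 1.177]
contact_force: [-4.5, 0.5, 7.4]
opening: 0.0273
grip_force: 64.1
```

>>> jog_arm:
  steps:
    - {"delta_rot":[0,0,0],"linear":[0,0,0],"grip":0.024}
    - {"delta_rot":[0,0,0],"linear":[0,0,0],"grip":0.027}
    - {"delta_rot":[0,0,0],"linear":[0,0,0],"grip":0.028}
    - {"delta_rot":[0,0,0],"linear":[0,0,0],"grip":0.029}
    - {"delta_rot":[0,0,0],"linear":[0,0,0],"grip":0.03}
    - {"delta_rot":[0,0,0],"linear":[0,0,0],"grip":0.035}
    - {"delta_rot":[0,0,0],"linear":[0,0,0],"grip":0.042}
    - {"delta_rot":[0,0,0],"linear":[0,0,0],"grip":0.05}
    - {"delta_rot":[0,0,0],"linear":[0,0,0],"grip":0.05}
    - {"delta_rot":[0,0,0],"linear":[0,0,0],"grip":0.05}
  newtons: 20

```text
t: 9.35
tool_pos: [0.5102, 0.0085, 0.0967]
tool_rot: [0.258, 2.827, 1.172]
contact_force: [-0.1, -0.2, -0.6]
opening: 0.0497
grip_force: 0.0
```

```bash
python3 - <<'E'
from h import *
im,d,P=grab("wrist");save("w3",im)
o=ctrl.get_obs();print(o["tool_pos"],o["opening"],o["contact_force"])
E
```

```text
[0.5102212  0.00851507 0.09672868] 0.04988934489428176 [ 0.01236343 -0.35642937  0.27813764]
```

View pics/w3.png

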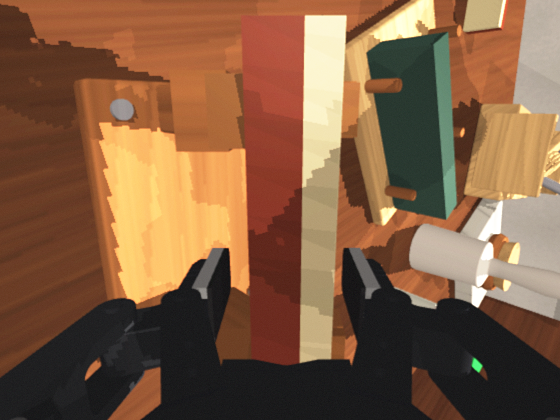

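The stone rests in the V (columns 243–347) and the fingers are clear on both sides. Next I retreat along the tool, then swing to the other side.

```bash
python3 - <<'E'
from h import *
o=ctrl.get_obs();R=Ro.from_rotvec(o["tool_rot"]);p=o["tool_pos"]+R.apply([0,0,-.12]);print(p)
v=np.array([.509,.010,.30]);Rv=toolR(-10.4,0)
plan(v,Rv,6,p,R)
a=np.deg2rad(-10.4);pp=np.array([-np.sin(a),np.cos(a),0])
s=np.array([.5093,.0135,0])+pp*.079+[0,0,.197];print(s)
plan(s,toolR(-10.4,-45),7,v,Rv)
E
```

```text
[ 0.49476208 -0.07498121  0.18151894]
per row rot [ 7.51  0.01 -0.01]
[0.0002, 0.0241, -0.0038] [0.0002, 0.0234, -0.0069] [0.0002, 0.0223, -0.0099] [0.0002, 0.0208, -0.0127] [0.0002, 0.019, -0.0154] [0.0002, 0.0168, -0.0177] 
 step mm 24.416687112150207
[0.52356101 0.09120215 0.197     ]
per row rot [6.43 0.   0.  ]
[0.0, 0.0118, 0.0147] [0.0, 0.0134, 0.0133] [0.0, 0.0148, 0.0117] [0.0, 0.016, 0.01] [0.0, 0.017, 0.0081] [0.0, 0.0178, 0.0062] [0.0, 0.0184, 0.0042] 
 step mm 18.852170140247253
```

>>> jog_arm:
  steps:
    - {"delta_rot":[0,0,0],"linear":[0,0,-0.015],"grip":0.05}
    - {"delta_rot":[0,0,0],"linear":[0,0,-0.03],"grip":0.05}
    - {"delta_rot":[0,0,0],"linear":[0,0,-0.04],"grip":0.05}
    - {"delta_rot":[0,0,0],"linear":[0,0,-0.035],"grip":0.06}
    - {"delta_rot":[7.51,0,0],"linear":[0,0.0241,-0.0038],"grip":0.07}
    - {"delta_rot":[7.51,0,0],"linear":[0,0.0234,-0.0069],"grip":0.085}
    - {"delta_rot":[7.51,0,0],"linear":[0,0.0223,-0.0099],"grip":0.085}
    - {"delta_rot":[7.51,0,0],"linear":[0,0.0208,-0.0127],"grip":0.085}
    - {"delta_rot":[7.51,0,0],"linear":[0,0.019,-0.0154],"grip":0.085}
    - {"delta_rot":[7.51,0,0],"linear":[0,0.0168,-0.0177],"grip":0.085}

```text
t: 10.4
tool_pos: [0.5104, 0.0095, 0.3033]
tool_rot: [0.289, 3.124, -0.009]
contact_force: [-0.3, 0.1, -0.1]
opening: 0.085
grip_force: 0.0
```

>>> jog_arm:
  steps:
    - {"delta_rot":[6.43,0,0],"linear":[0,0.0118,0.0147],"grip":0.085}
    - {"delta_rot":[6.43,0,0],"linear":[0,0.0134,0.0133],"grip":0.085}
    - {"delta_rot":[6.43,0,0],"linear":[0,0.0148,0.0117],"grip":0.085}
    - {"delta_rot":[6.43,0,0],"linear":[0,0.016,0.01],"grip":0.085}
    - {"delta_rot":[6.43,0,0],"linear":[0,0.017,0.0081],"grip":0.085}
    - {"delta_rot":[6.43,0,0],"linear":[0,0.0178,0.0062],"grip":0.085}
    - {"delta_rot":[6.43,0,0],"linear":[0,0.0184,0.0042],"grip":0.085}
    - {"delta_rot":[0,0,0],"linear":[0,0,0],"grip":0.085}
    - {"delta_rot":[0,0,0],"linear":[0,0,0],"grip":0.085}
    - {"delta_rot":[0,0,0],"linear":[0,0,0],"grip":0.085}

```text
t: 11.4
tool_pos: [0.5262, 0.0902, 0.1992]
tool_rot: [-0.263, -2.831, 1.171]
contact_force: [0.0, 0.4, -0.1]
opening: 0.0849
grip_force: 0.0
```

```bash
python3 - <<'E'
from h import *
im,d,P=grab("wrist");save("w4",im);np.savez("w4",im=im,P=P)
o=ctrl.get_obs();print(o["q"],o["tool_pos"],o["opening"]);R=Ro.from_rotvec(o["tool_rot"])
print(np.rad2deg((toolR(-10.4,-45).inv()*R).as_rotvec()))
t=R.inv().apply(P.reshape(-1,3)-o["tool_pos"]).reshape(P.shape)
h=cv2.cvtColor(im,cv2.COLOR_RGB2HSV)
k=(abs(t[...,0])<.13)&(abs(t[...,1])<.06)&(t[...,2]>.06)&(t[...,2]<.16)
zm=np.nanmedian(t[...,2][k]);kk=k&(abs(t[...,2]-zm)<.004)
n,l,st,c=cv2.connectedComponentsWithStats(kk.astype(np.uint8));i=1+st[1:,4].argmax();g=t[l==i]
A=np.c_[g[:,:2],np.ones(len(g))];print("plane",np.linalg.lstsq(A,g[:,2],rcond=None)[0],zm,len(g),im[l==i].mean(0))
print(cv2.minAreaRect((g[:,:2]*1000).astype(np.float32)),np.percentile(g[:,1],[2,98]),np.percentile(g[:,0],[1,99]))
E
```

```text
[ 0.35034802  0.15484236  1.69810393 -0.66285639  1.71658825 -0.98634022] [0.52624719 0.09012431 0.19952239] 0.08492825681624906
[-0.12060733 -0.07822225  0.29730697]
plane [-0.00306305  0.00053028  0.11651308] 0.11637385573399639 17680 [199.71255656 187.55113122 160.60774887]
((3.3359375, 15.446460723876953), (85.30927276611328, 180.53623962402344), 89.74292755126953) [-0.02597516  0.03222179] [-0.08399631  0.09205832]
```

View pics/w4.png

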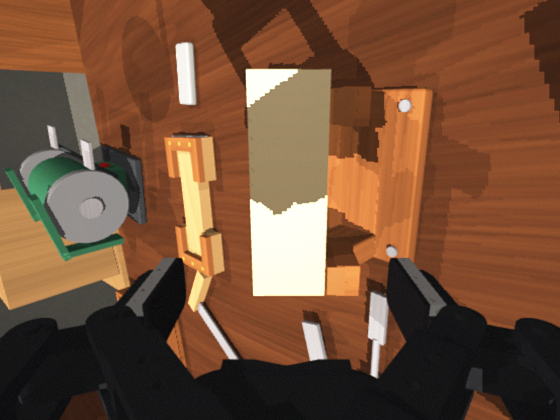

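The wrist view shows the full cream face (columns 247–330, rows 69–296), square to the tool. The plane is 116 mm ahead and the length is 180.5 mm, so the offsets are x +3.5 mm and y +2 mm. Now I advance.

>>> jog_arm:
  steps:
    - {"delta_rot":[0,0,0],"linear":[0.0035,0.002,0.015],"grip":0.085}
    - {"delta_rot":[0,0,0],"linear":[0,0,0.025],"grip":0.085}
    - {"delta_rot":[0,0,0],"linear":[0,0,0.03],"grip":0.085}
    - {"delta_rot":[0,0,0],"linear":[0,0,0.025],"grip":0.085}
    - {"delta_rot":[0,0,0],"linear":[0,0,0.025],"grip":0.085}
    - {"delta_rot":[0,0,0],"linear":[0,0,0.02],"grip":0.085}
    - {"delta_rot":[0,0,0],"linear":[0,0,0.01],"grip":0.085}
    - {"delta_rot":[0,0,0],"linear":[0,0,0],"grip":0.085}
    - {"delta_rot":[0,0,0],"linear":[0,0,0],"grip":0.085}
    - {"delta_rot":[0,0,0],"linear":[0,0,0],"grip":0.085}

```text
t: 12.45
tool_pos: [0.5039, -0.011, 0.0907]
tool_rot: [-0.26, -2.831, 1.172]
contact_force: [-0.6, 0.3, -0.2]
opening: 0.0849
grip_force: 0.0
```

>>> jog_arm:
  steps:
    - {"delta_rot":[0,0,0],"linear":[0,0,0],"grip":0.075}
    - {"delta_rot":[0,0,0],"linear":[0,0,0],"grip":0.068}
    - {"delta_rot":[0,0,0],"linear":[0,0,0],"grip":0.064}
    - {"delta_rot":[0,0,0],"linear":[0,0,0],"grip":0.062}
    - {"delta_rot":[0,0,0],"linear":[0,0,0],"grip":0.061}
  newtons: 20

```text
t: 12.95
tool_pos: [0.5033, -0.0119, 0.0911]
tool_rot: [-0.26, -2.827, 1.176]
contact_force: [-2.9, -0.7, 7.4]
opening: 0.0611
grip_force: 2.7
```

>>> jog_arm:
  steps:
    - {"delta_rot":[0,0,0],"linear":[0,-0.0005,0],"grip":0.0605}
    - {"delta_rot":[0,0,0],"linear":[0,-0.0003,0],"grip":0.06}
    - {"delta_rot":[0,0,0],"linear":[0,0,0],"grip":0.059}
    - {"delta_rot":[0,0,0],"linear":[0,0,0],"grip":0.055}
    - {"delta_rot":[0,0,0],"linear":[0,0,0],"grip":0.05}
  newtons: 40

```text
t: 13.45
tool_pos: [0.5034, -0.0122, 0.0915]
tool_rot: [-0.26, -2.828, 1.175]
contact_force: [-1.7, 0.3, 7.3]
opening: 0.0595
grip_force: 43.0
```

>>> jog_arm:
  steps:
    - {"delta_rot":[0,0,0],"linear":[0,0,0],"grip":0.05}
    - {"delta_rot":[0,0,0],"linear":[0,0,0],"grip":0.05}
    - {"delta_rot":[0,0,0],"linear":[0,0,0],"grip":0.05}
  newtons: 70

```text
t: 13.75
tool_pos: [0.5034, -0.0121, 0.0916]
tool_rot: [-0.26, -2.828, 1.175]
contact_force: [-2.0, 0.7, 7.1]
opening: 0.0586
grip_force: 76.8
```

```bash
python3 - <<'E'
from h import *
o=ctrl.get_obs();R=Ro.from_rotvec(o["tool_rot"]);p=o["tool_pos"]+R.apply([0,-.0919,-.0919]);print(p)
plan([.545,-.322,.20],toolR(-7.4,0),10,p,R)
E
```

```text
[ 0.50322409 -0.01175835  0.22159154]
per row rot [-4.51 -0.11 -0.29]
[-0.0097, -0.0195, 0.0226] [-0.0096, -0.0212, 0.021] [-0.0094, -0.0229, 0.0193] [-0.0093, -0.0244, 0.0175] [-0.0091, -0.0257, 0.0155] [-0.009, -0.0269, 0.0135] [-0.0088, -0.0279, 0.0113] [-0.0086, -0.0288, 0.0091] [-0.0085, -0.0294, 0.0068] [-0.0083, -0.0299, 0.0045] 
 step mm 31.37854438245334
```

>>> jog_arm:
  steps:
    - {"delta_rot":[0,0,0],"linear":[0,-0.0035,-0.0035],"grip":0.05}
    - {"delta_rot":[0,0,0],"linear":[0,-0.0084,-0.0084],"grip":0.05}
    - {"delta_rot":[0,0,0],"linear":[0,-0.015,-0.015],"grip":0.05}
    - {"delta_rot":[0,0,0],"linear":[0,-0.02,-0.02],"grip":0.05}
    - {"delta_rot":[0,0,0],"linear":[0,-0.02,-0.02],"grip":0.05}
    - {"delta_rot":[0,0,0],"linear":[0,-0.015,-0.015],"grip":0.05}
    - {"delta_rot":[0,0,0],"linear":[0,-0.01,-0.01],"grip":0.05}

```text
t: 14.45
tool_pos: [0.5029, -0.0117, 0.2216]
tool_rot: [-0.26, -2.83, 1.171]
contact_force: [-0.6, -0.4, -6.7]
opening: 0.0594
grip_force: 76.7
```

>>> jog_arm:
  steps:
    - {"delta_rot":[-4.51,-0.11,-0.29],"linear":[-0.0097,-0.0195,0.0226],"grip":0.05}
    - {"delta_rot":[-4.51,-0.11,-0.29],"linear":[-0.0096,-0.0212,0.021],"grip":0.05}
    - {"delta_rot":[-4.51,-0.11,-0.29],"linear":[-0.0094,-0.0229,0.0193],"grip":0.05}
    - {"delta_rot":[-4.51,-0.11,-0.29],"linear":[-0.0093,-0.0244,0.0175],"grip":0.05}
    - {"delta_rot":[-4.51,-0.11,-0.29],"linear":[-0.0091,-0.0257,0.0155],"grip":0.05}
    - {"delta_rot":[-4.51,-0.11,-0.29],"linear":[-0.009,-0.0269,0.0135],"grip":0.05}
    - {"delta_rot":[-4.51,-0.11,-0.29],"linear":[-0.0088,-0.0279,0.0113],"grip":0.05}
    - {"delta_rot":[-4.51,-0.11,-0.29],"linear":[-0.0086,-0.0288,0.0091],"grip":0.05}
    - {"delta_rot":[-4.51,-0.11,-0.29],"linear":[-0.0085,-0.0294,0.0068],"grip":0.05}
    - {"delta_rot":[-4.51,-0.11,-0.29],"linear":[-0.0083,-0.0299,0.0045],"grip":0.05}

```text
t: 15.45
tool_pos: [0.5432, -0.3232, 0.1969]
tool_rot: [-0.202, -3.131, -0.008]
contact_force: [0.4, 0.1, -7.7]
opening: 0.0592
grip_force: 76.6
```

>>> jog_arm:
  steps:
    - {"delta_rot":[0,0,0],"linear":[0,0,0],"grip":0.05}
    - {"delta_rot":[0,0,0],"linear":[0,0,0],"grip":0.05}
    - {"delta_rot":[0,0,0],"linear":[0,0,0],"grip":0.05}
    - {"delta_rot":[0,0,0],"linear":[0,0,0],"grip":0.05}

```text
t: 15.85
tool_pos: [0.5444, -0.3207, 0.1977]
tool_rot: [-0.2, -3.133, -0.003]
contact_force: [-0.6, 0.9, -7.2]
opening: 0.0591
grip_force: 78.4
```

```bash
python3 - <<'E'
from h import *
im,d,P=grab("wrist");save("w5",im);np.savez("w5",im=im,P=P)
o=ctrl.get_obs();print(o["q"],o["tool_pos"],o["opening"],o["contact_force"],o["wrist_torque"]);R=Ro.from_rotvec(o["tool_rot"])
print(np.rad2deg((toolR(-7.4,0).inv()*R).as_rotvec()), ctrl.camera_info("wrist")["camera_matrix"])
E
```

```text
[-6.50151594e-01  9.21899483e-02  1.62751657e+00  3.86837022e-04
  1.42393948e+00 -2.09342797e+00] [ 0.54456907 -0.3207627   0.19796394] 0.05901408696109239 [ 0.4252103   1.60825628 -6.19031806] [ 0.0223352  -0.02842034 -0.01706438]
[-0.07764688  0.09106383 -0.09037918] [[342.54366846   0.         285.81650786]
 [  0.         342.54366846 202.22564568]
 [  0.           0.           1.        ]]
```

View pics/w5.png

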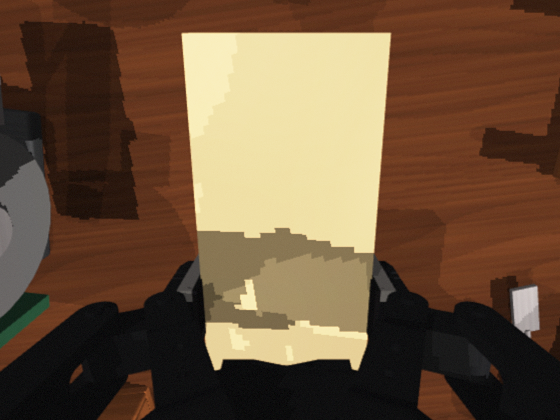

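The stone is held cream up above the holder (columns 182–390), and it hides the holder. I'll go down to just above the rim and compare stone and holder in the top camera.

>>> jog_arm:
  steps:
    - {"delta_rot":[0.08,-0.09,0.09],"linear":[0,0,0.015],"grip":0.05}
    - {"delta_rot":[0,0,0],"linear":[0,0,0.03],"grip":0.05}
    - {"delta_rot":[0,0,0],"linear":[0,0,0.035],"grip":0.05}
    - {"delta_rot":[0,0,0],"linear":[0,0,0.035],"grip":0.05}
    - {"delta_rot":[0,0,0],"linear":[0,0,0.025],"grip":0.05}
    - {"delta_rot":[0,0,0],"linear":[0,0,0.015],"grip":0.05}
    - {"delta_rot":[0,0,0],"linear":[0,0,0],"grip":0.05}
    - {"delta_rot":[0,0,0],"linear":[0,0,0],"grip":0.05}
    - {"delta_rot":[0,0,0],"linear":[0,0,0],"grip":0.05}
    - {"delta_rot":[0,0,0],"linear":[0,0,0],"grip":0.05}

```text
t: 16.9
tool_pos: [0.546, -0.3231, 0.0456]
tool_rot: [0.205, 3.131, -0.004]
contact_force: [0.4, 0.6, -7.2]
opening: 0.059
grip_force: 78.3
```

```bash
python3 - <<'E'
from h import *
im,d,P=grab("wrist");it,dt,Pt=grab("top");np.savez("s6",im=im,P=P,it=it,Pt=Pt)
o=ctrl.get_obs();print(o["tool_pos"],np.rad2deg((toolR(-7.4,0).inv()*Ro.from_rotvec(o["tool_rot"])).as_rotvec()))
a=cv2.resize(im,(560,420));b=cv2.resize(it[145:240,365:420],None,fx=4.2,fy=4.2,interpolation=cv2.INTER_CUBIC)
c=np.zeros((420,560+b.shape[1],3),np.uint8);c[:420,:560]=a;c[:b.shape[0],560:]=b;save("w6",c);print(c.shape)
E
```

```text
[ 0.54549666 -0.32274463  0.0447386 ] [ 0.07116063 -0.17662986  0.11282326]
(420, 791, 3)
```

View pics/w6.png

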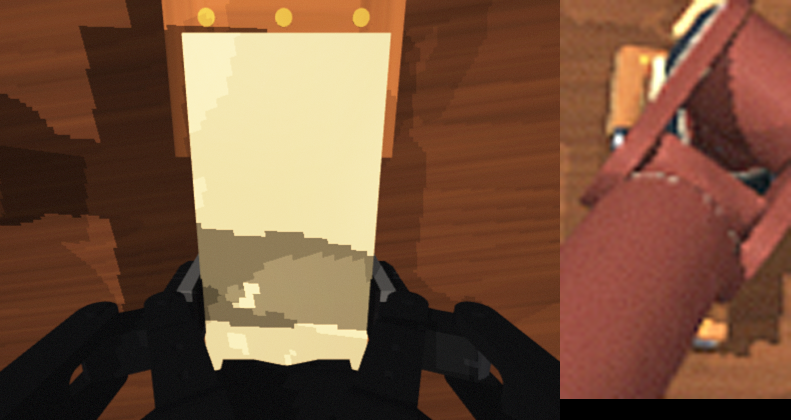

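The wrist view shows the stone (near end at row 33) and, around it, the holder's near rim with its outer sides (about columns 170 and 400) and the notch corners at row 157. The arm blocks the top camera. So I'll measure stone against rim in the wrist cloud.

```bash
cat > rel.py <<'E'
from h import *
def rel(im,P,o,zc=None):
    R=Ro.from_rotvec(o["tool_rot"]);t=R.inv().apply(P.reshape(-1,3)-o["tool_pos"]).reshape(P.shape)
    Z=P[...,2]
    def edges(m,rows,minpix=15):
        L=[];Rr=[]
        for r in rows:
            c=np.flatnonzero(m[r]);
            if len(c)<minpix: continue
            # half-pixel outward correction
            e=t[r,c[1],:2]-t[r,c[0],:2];L.append(t[r,c[0],:2]-e/2);e=t[r,c[-1],:2]-t[r,c[-2],:2];Rr.append(t[r,c[-1],:2]+e/2)
        return np.array(L),np.array(Rr)
    def fit(E):  # y = a x + b, robust
        k=np.ones(len(E),bool)
        for _ in range(4):
            a,b=np.polyfit(E[k,0],E[k,1],1);r=abs(E[:,1]-a*E[:,0]-b);k=r<max(.0008,2*np.median(r[k]))
        return a,b,k.sum()
    zs=o["tool_pos"][2]+.035; ms=(abs(Z-zs)<.006)
    mr=(Z>.022)&(Z<.037)
    out={"zs":np.nanmedian(Z[ms]),"zr":np.nanmedian(Z[mr])}
    Ls,Rs=edges(ms,range(45,190));Lr,Rr=edges(mr,range(30,150))
    for n,E in(("sL",Ls),("sR",Rs),("rL",Lr),("rR",Rr)): out[n]=fit(E)
    # stone near end: top row per col
    def end(m,cols,first):
        e=[]
        for c in cols:
            r=np.flatnonzero(m[:,c])
            if len(r)<3: continue
            q=t[r[0],c]-(t[r[1],c]-t[r[0],c])/2 if first else t[r[-1],c]+(t[r[-1],c]-t[r[-2],c])/2
            e.append(q[:2])
        e=np.array(e);return np.median(e[:,0]),np.ptp(np.percentile(e[:,0],[10,90])),np.polyfit(e[:,1],e[:,0],1)[0]
    out["send"]=end(ms,range(200,372),True)
    out["notchL"]=end(mr&(np.arange(560)<200),range(177,186),False);out["notchR"]=end(mr&(np.arange(560)>380),range(389,393),False)
    return out
E
python3 - <<'E'
from rel import *
z=np.load("s6.npz");o=ctrl.get_obs();r=rel(z["im"],z["P"],o)
for k,v in r.items():print(k,np.round(np.ravel(v),5))
E
```

```text
zs [0.07863]
zr [0.02876]
sL [-2.880e-03 -3.017e-02  1.440e+02]
sR [-2.15e-03  2.98e-02  1.44e+02]
rL [-1.720e-03 -5.149e-02  1.190e+02]
rR [3.030e-03 4.822e-02 1.160e+02]
send [0.08948 0.00047 0.00088]
notchL [0.04639 0.00048 0.06912]
notchR [0.04616 0.00329 1.21782]
```

>>> jog_arm:
  steps:
    - {"delta_rot":[0,0,0.18],"linear":[0.0009,-0.0007,0.002],"grip":0.05}
    - {"delta_rot":[0,0,0],"linear":[0.0009,-0.0007,0.002],"grip":0.05}
    - {"delta_rot":[0,0,0],"linear":[0,0,0],"grip":0.05}
    - {"delta_rot":[0,0,0],"linear":[0,0,0],"grip":0.05}
    - {"delta_rot":[0,0,0],"linear":[0,0,0],"grip":0.05}
    - {"delta_rot":[0,0,0],"linear":[0,0,0],"grip":0.05}

```text
t: 17.6
tool_pos: [0.5428, -0.3233, 0.0392]
tool_rot: [0.211, 3.134, -0.0]
contact_force: [0.7, 0.1, -7.0]
opening: 0.0593
grip_force: 78.4
```

```bash
python3 - <<'E'
from rel import *
im,d,P=grab("wrist");o=ctrl.get_obs();r=rel(im,P,o);print(o["tool_pos"])
for k,v in r.items():print(k,np.round(np.ravel(v),5))
Z=P[...,2]
for n,m in(("stone",abs(Z-o["tool_pos"][2]-.035)<.006),("rim",(Z>.022)&(Z<.037)),("bench",abs(Z)<.006)):
    g=P[m];g=g-g.mean(0)*[1,1,0];A=np.c_[g[:,:2],np.ones(len(g))];c=np.linalg.lstsq(A,g[:,2],rcond=None)[0]
    k=abs(g[:,2]-A@c)<.0015;c=np.linalg.lstsq(A[k],g[k,2],rcond=None)[0];print(n,"slope deg",np.round(np.rad2deg(c[:2]),2),c[2],k.sum())
E
```

```text
[ 0.54281335 -0.32330081  0.03923524]
zs [0.07243]
zr [0.02873]
sL [-2.750e-03 -2.983e-02  1.440e+02]
sR [-1.230e-03  3.003e-02  1.440e+02]
rL [-2.390e-03 -5.066e-02  1.150e+02]
rR [1.390e-03 4.903e-02 1.180e+02]
send [0.09008 0.00054 0.00023]
notchL [0.04348 0.00046 0.03549]
notchR [0.04345 0.00011 0.08196]
stone slope deg [-0.11  0.14] 0.07242794959005958 59407
rim slope deg [-0.11 -0.01] 0.02873709665626641 12778
bench slope deg [-0.03 -0.01] -0.0013197412647553677 109380
```

>>> jog_arm:
  steps:
    - {"delta_rot":[0,0,0.08],"linear":[-0.0013,-0.0009,0.003],"grip":0.05}
    - {"delta_rot":[0,0,0],"linear":[0,0,0.004],"grip":0.05}
    - {"delta_rot":[0,0,0],"linear":[0,0,0.002],"grip":0.05}
    - {"delta_rot":[0,0,0],"linear":[0,0,0],"grip":0.05}
    - {"delta_rot":[0,0,0],"linear":[0,0,0],"grip":0.05}
    - {"delta_rot":[0,0,0],"linear":[0,0,0],"grip":0.05}
    - {"delta_rot":[0,0,0],"linear":[0,0,0],"grip":0.05}
    - {"delta_rot":[0,0,0],"linear":[0,0,0],"grip":0.05}

```text
t: 18.45
tool_pos: [0.544, -0.3244, 0.0303]
tool_rot: [0.213, 3.133, -0.0]
contact_force: [0.0, 0.8, -7.0]
opening: 0.0591
grip_force: 78.5
```

```bash
python3 - <<'E'
from rel import *
im,d,P=grab("wrist");o=ctrl.get_obs();r=rel(im,P,o);print(o["tool_pos"],o["contact_force"])
for k,v in r.items():print(k,np.round(np.ravel(v),5))
E
```

```text
[ 0.54397932 -0.32441928  0.03034549] [ 0.5065773   0.17606893 -5.74194978]
zs [0.06354]
zr [0.02871]
sL [-5.910e-03 -2.971e-02  1.420e+02]
sR [-2.690e-03  3.009e-02  1.440e+02]
rL [-2.010e-03 -4.988e-02  1.180e+02]
rR [-3.670e-03  5.019e-02  1.200e+02]
send [ 0.08998  0.00048 -0.00096]
notchL [ 0.04499  0.00028 -0.01006]
notchR [ 0.04508  0.00051 -0.1181 ]
```

Stone and holder now agree to within 0.2 mm and 0.1°, so I descend gently.

>>> jog_arm:
  steps:
    - {"delta_rot":[0,0,0],"linear":[0,0,0.003],"grip":0.05}
    - {"delta_rot":[0,0,0],"linear":[0,0,0.003],"grip":0.05}
    - {"delta_rot":[0,0,0],"linear":[0,0,0.002],"grip":0.05}
    - {"delta_rot":[0,0,0],"linear":[0,0,0.001],"grip":0.05}
    - {"delta_rot":[0,0,0],"linear":[0,0,0],"grip":0.05}
    - {"delta_rot":[0,0,0],"linear":[0,0,0],"grip":0.05}

```text
t: 19.1
tool_pos: [0.5439, -0.3244, 0.0212]
tool_rot: [0.213, 3.133, -0.0]
contact_force: [-0.3, 0.3, -6.7]
opening: 0.0591
grip_force: 78.5
```

>>> jog_arm:
  steps:
    - {"delta_rot":[0,0,0],"linear":[0,0,0.001],"grip":0.05}
    - {"delta_rot":[0,0,0],"linear":[0,0,0.001],"grip":0.05}
    - {"delta_rot":[0,0,0],"linear":[0,0,0],"grip":0.05}
    - {"delta_rot":[0,0,0],"linear":[0,0,0],"grip":0.05}

```text
t: 19.5
tool_pos: [0.5439, -0.3243, 0.0191]
tool_rot: [0.213, 3.134, 0.0]
contact_force: [0.3, 0.2, -7.4]
opening: 0.0589
grip_force: 78.5
```

>>> jog_arm:
  steps:
    - {"delta_rot":[0,0,0],"linear":[0,0,0.0015],"grip":0.05}
    - {"delta_rot":[0,0,0],"linear":[0,0,0.0015],"grip":0.05}
    - {"delta_rot":[0,0,0],"linear":[0,0,0.001],"grip":0.05}
    - {"delta_rot":[0,0,0],"linear":[0,0,0.001],"grip":0.05}
    - {"delta_rot":[0,0,0],"linear":[0,0,0],"grip":0.05}
    - {"delta_rot":[0,0,0],"linear":[0,0,0],"grip":0.05}

```text
t: 20.1
tool_pos: [0.5439, -0.3244, 0.0141]
tool_rot: [0.213, 3.134, 0.0]
contact_force: [0.3, -0.1, -7.0]
opening: 0.0591
grip_force: 78.5
```

>>> jog_arm:
  steps:
    - {"delta_rot":[0,0,0],"linear":[0,0,0.0006],"grip":0.05}
    - {"delta_rot":[0,0,0],"linear":[0,0,0],"grip":0.05}
    - {"delta_rot":[0,0,0],"linear":[0,0,0],"grip":0.05}

```text
t: 20.4
tool_pos: [0.544, -0.3244, 0.0137]
tool_rot: [0.213, 3.133, -0.0]
contact_force: [0.0, 0.9, -6.9]
opening: 0.0591
grip_force: 78.5
```

>>> jog_arm:
  steps:
    - {"delta_rot":[0,0,0],"linear":[0,0,0.0006],"grip":0.05}
    - {"delta_rot":[0,0,0],"linear":[0,0,0],"grip":0.05}
    - {"delta_rot":[0,0,0],"linear":[0,0,0],"grip":0.05}

```text
t: 20.7
tool_pos: [0.5441, -0.3245, 0.0136]
tool_rot: [0.213, 3.133, -0.0]
contact_force: [-2.6, 1.9, -2.0]
opening: 0.0591
grip_force: 79.0
```

>>> jog_arm:
  steps:
    - {"delta_rot":[0,0,0],"linear":[0,0,0.0006],"grip":0.05}
    - {"delta_rot":[0,0,0],"linear":[0,0,0],"grip":0.05}
    - {"delta_rot":[0,0,0],"linear":[0,0,0],"grip":0.05}

```text
t: 21.0
tool_pos: [0.5441, -0.3245, 0.0136]
tool_rot: [0.213, 3.134, -0.0]
contact_force: [-4.5, 3.6, 3.6]
opening: 0.059
grip_force: 79.8
```

>>> jog_arm:
  steps:
    - {"delta_rot":[0,0,0],"linear":[0,0,0],"grip":0.056}
    - {"delta_rot":[0,0,0],"linear":[0,0,0],"grip":0.059}
    - {"delta_rot":[0,0,0],"linear":[0,0,0],"grip":0.0605}
    - {"delta_rot":[0,0,0],"linear":[0,0,0],"grip":0.062}
    - {"delta_rot":[0,0,0],"linear":[0,0,0],"grip":0.066}
    - {"delta_rot":[0,0,0],"linear":[0,0,0],"grip":0.075}
    - {"delta_rot":[0,0,0],"linear":[0,0,0],"grip":0.082}
    - {"delta_rot":[0,0,0],"linear":[0,0,0],"grip":0.082}
    - {"delta_rot":[0,0,0],"linear":[0,0,0],"grip":0.082}
  newtons: 20

```text
t: 21.9
tool_pos: [0.544, -0.3244, 0.0123]
tool_rot: [0.213, 3.133, -0.0]
contact_force: [-0.1, -0.2, 0.5]
opening: 0.082
grip_force: 0.0
```

>>> jog_arm:
  steps:
    - {"delta_rot":[0,0,0],"linear":[0,0,-0.01],"grip":0.082}
    - {"delta_rot":[0,0,0],"linear":[0,0,-0.025],"grip":0.082}
    - {"delta_rot":[0,0,0],"linear":[0,0,-0.04],"grip":0.082}
    - {"delta_rot":[0,0,0],"linear":[0,0,-0.045],"grip":0.082}
    - {"delta_rot":[0,0,0],"linear":[0,0,-0.045],"grip":0.082}
    - {"delta_rot":[0,0,0],"linear":[0,0,-0.035],"grip":0.082}
    - {"delta_rot":[0,0,0],"linear":[0,0,-0.02],"grip":0.082}
    - {"delta_rot":[0,0,0],"linear":[0,0,0],"grip":0.082}
    - {"delta_rot":[0,0,0],"linear":[0,0,0],"grip":0.082}
    - {"delta_rot":[0,0,0],"linear":[0,0,0],"grip":0.082}

```text
t: 22.9
tool_pos: [0.5428, -0.3236, 0.2299]
tool_rot: [-0.213, -3.132, -0.003]
contact_force: [-1.3, 0.0, -0.9]
opening: 0.0821
grip_force: 0.0
```

```bash
python3 - <<'E'
from h import *
im,d,P=grab("wrist");save("w7",im);o=ctrl.get_obs();print(o["tool_pos"],o["contact_force"])
Z=P[...,2];D=np.hypot(P[...,0]-.545,P[...,1]+.322)<.12
for n,m in(("stone",(abs(Z-.047)<.006)&D),("rim",(abs(Z-.029)<.005)&D)):
    g=P[m];r=cv2.minAreaRect((g[:,:2]*1000).astype(np.float32));q=g-g.mean(0)*[1,1,0];A=np.c_[q[:,:2],np.ones(len(q))];c=np.linalg.lstsq(A,q[:,2],rcond=None)[0]
    print(n,len(g),np.round(np.rad2deg(c[:2]),2),c[2],r)
E
```

```text
[ 0.54276302 -0.32360958  0.22965275] [ 0.38466376  0.08774928 -1.59889678]
stone 11361 [-0.03 -0.01] 0.04669803564037323 ((544.4544677734375, -324.7929992675781), (60.157371520996094, 180.12120056152344), 82.27278900146484)
rim 6991 [-0.02  0.01] 0.028686741258395612 ((544.1862182617188, -324.3996276855469), (100.2679214477539, 225.22430419921875), 82.47084045410156)
```

View pics/w7.png

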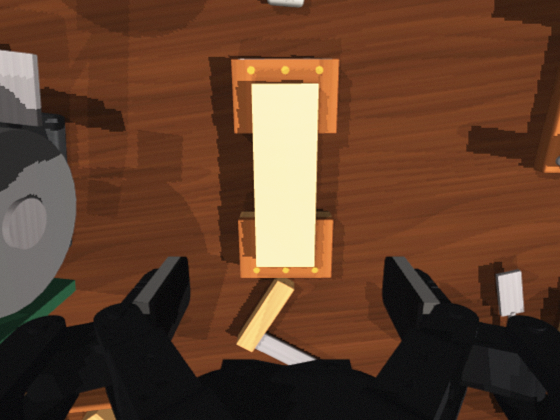

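The stone is seated cream up in the pocket (columns 252–320, rows 83–268). It stands 18.0 mm proud, level within 0.03° and square within 0.2°. The robot is clear, so I'm handing in.

```bash
python3 -c "
from station import ctrl
print(ctrl.finish_job())"
```

```text
the job is handed in; nothing more can be done
None
```

The whetstone is bedded in the holder pocket, cream face up, flat and square and fully down on the floor (18.0 mm proud). It was set down under control both times, the green stone was left standing in the rack, and the job was handed in at about 23 s; no verdict came back.

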